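Put a slab to dry and set the dryer's timer by its clicks

ROBOT

A 7-joint arm with a two-finger parallel gripper is mounted at the origin on the work surface. World frame = base frame: x ahead of the robot, y to its left, z up, the work surface at z = 0. Lengths are in m, angles in rad, forces in N, time in s.
With the tool pointing down it reaches from about 0.4 to 0.875 m from the base axis. Payload 19.3 kg.
Tool frame: the origin (TCP) lies midway between the tips of the shut fingers; the grasp point (between the pads) lies 19 mm behind it; z points along the fingers, y is the line along which they close (so a half turn about z gives the same grasp; the last joint's range is limited). The gripper opens to 85 mm and grips with 20 to 120 N. Pads are 22 mm wide; open, the fingers measure 114 mm over their backs; the gripper's body (76 mm by 85 mm) begins 54 mm behind the grasp point. The pads swing forward as they close: fully open they stand 13 mm farther back than shut.
Start: joints at [1.143, 0.521, -0.036, 1.599, 0.021, 1.021, -0.113], TCP at [0.219, -0.585, 0.231] pointing down, gripper open.
Joint ranges: [-2.91, 2.91], [-0.3, 2.13], [-1.5, 1.42], [0.17, 2.43], [-1.26, 4.41], [0.16, 1.93], [-2.52, 2.52]. Speed limits (rad/s): [1.89, 1.89, 2.39, 2.39, 3.01, 3.01, 3.01].

INTERFACE

Orientations are given as [roll, pitch, yaw] about the fixed x, y, z axes, in that order (R = Rz(yaw) Ry(pitch) Rx(roll)).
In Python, from workcell import * gives the robot as it stands. The module is installed in compiled form; this text tells all that it offers.
- The arm moves only by the tool play_rows, never from a script. Its argument "deltas" is a list of rows, each a list of 7 numbers: the shift along the tool's x, y, z in units of 500 mm (1.0 is 500 mm), then the turn, a rotation vector about the tool's x, y, z in units of 120 degrees (1.0 is 120 degrees), then the closure, from 0 (fully open) to 1 (shut). A call has 1 to 10 rows; each row is the pose to reach, as a shift and turn from the pose commanded when the call began, along the tool's axes at that moment; what a row does not reach only later rows make up. A row lasts 1/10 s, in which the tool goes at most 50 mm and 8.59 degrees, less where a joint would pass 70% of its speed; a pose out of reach is approached as far as the arm can. A call with a number of a shift or a turn outside -1 to 1 is refused whole. A call with a gripper value outside its range is refused whole. The fingers move at their own pace and stop on an object; "newtons" is the grip in N (left out, the last holds). Time passes only in rows, so rows that repeat a pose let the fingers close. It gives the time, the measured TCP pose, the force, the opening and the grip force at its end, in the units of the state.
- observe(): the state, without advancing time (a new reading comes with each control period).
- grab_frame(name): name is "scene" or "side" or "wrist"; returns the picture (384x512x3 uint8, red, green, blue); there is no depth.
- get_calibration(name): a dict with "fovy" (degrees; the focal length in pixels is half the picture's height over the tangent of half this angle, whatever the lens; pixels are square), "cx", "cy" (the principal point, pixels), "xyz" and "rotation" of the camera in the world. Camera axes: x right, y down, z forward; pixel columns grow to the right and rows downward; lengths in m; the calibration is good to about 2 mm. A picture is of the moment at which its call begins: read the wrist's pose just before it. get_calibration takes no time and is no camera call; for the wrist camera it gives the pose at the moment of the call.
- job_done(): hands the job in; it is judged then, once.
The state is a dict: "clock": time; "qpos": joint angles; "qd": joint speeds; "joint_efforts": joint torques, N m; "position": TCP position; "tool_rot": TCP orientation; "force": force on the tool from outside, world axes, zero at the start; "moment": the same for the moment, N m; "grip_width": finger opening in m; "finger_force": force on a finger pad.
Only numpy, scipy, OpenCV 4.12 (cv2) and the standard library are available. Lean on these libraries where they do the work, as an engineer would, in place of code of your own. Each camera call takes 0.05 s, during which the arm holds its last target. There are 200 camera calls.

TASK

Put the terracotta slab to dry: take it out of the wooden rack and lean it against the crossbar of the steel drying rest, its foot standing on the tray between bar and lip and its face parallel to the bar, clearly leaning and not bolt upright; set it down gently. Set the dryer's timer too: first turn the dial anticlockwise to its end stop, then clockwise exactly four clicks, counted by feel. Leave the white slab, the bowl, the cup and the jar where they are and let go of everything.

Things in the scene. Friction and masses are not known exactly. Their poses are not given: they have to be found in the camera images.
- slab: terracotta slab, 12 x 90 x 130 mm (x thickness, y width, z height), 0.28 kg, standing on edge in the rack. Origin: centre of its lower edge face; z up along its height, x across its thickness. It rattles by about 2 mm in its slot.
- rack: low wooden rack, base 150 x 110 x 10 mm, with two pairs of slots whose prongs reach 42 mm above the table. Origin: centre of its underside, on the table; the terracotta slab stands in the slots at x = -45 mm, the white slab in those at x = +45 mm, their width along the rack's y. Rack and rest may change places.
- rest: steel drying rest, fixed: tray 120 (x) x 130 (y) mm, floor 8 mm above the table; round crossbar, 10 mm thick, along y at x = -25 mm, axis 78 mm above the table, on posts at y = -58 and +58 mm; lip from x = 26 to 34 mm, top 22 mm above the table. Origin: centre of its underside. The slab's foot goes on the floor between bar and lip (x -20 to 26 mm), its top leaning over the bar towards -x.
- dryer: white fan dryer box, 170 x 200 mm, 60 mm high, fixed; the timer dial is on its top. Origin: centre of its underside.
- bezel: dark metal ring under the dial, 62 mm in diameter, 12 mm high, fixed on the dryer's top. Origin: centre of its underside, on the dial's axis; z up. How its x axis lies to the end stop is not given: find the stop by feel. The stop is rigid and lies at a click; the four clicks are counted from it, the stop itself not among them.
- dial_grip (a point): point on the dial's upright axis at the height to grip, 100 mm above the table. The dial is a round black knob, 40 mm in diameter, from 77 to 107 mm above the table, on a skirt 52 mm in diameter (73 to 77 mm). It starts one to three clicks clockwise of its end stop and turns eight clicks in all.
- dial_mark (a point): point at the outer end of the white pointer line on the knob's top, 18 mm from the axis, 107 mm above the table; it turns with the dial. No scale. There is a spring-held click every 30 degrees: torque 0.3 to 0.5 N m on leaving a click, falling to zero half way, then pulling on into the next; let go, it settles in the nearer click.
- other_slab: white slab, 12 x 80 x 85 mm, in the rack's other slots, to be left alone. Origin: centre of its lower edge face.
- beaker: white cup, 64 mm wide, 85 mm high, to be left alone. Origin: centre of its underside.
- bowl: terracotta bowl, 100 mm wide, 45 mm high, to be left alone. Origin: centre of its underside.
- glaze_jar: lidded jar, 64 mm wide, 80 mm high, to be left alone. Origin: centre of its underside.
There are look-alikes about, which are no part of the job. What is shaped like the rest but blue or red is not meant.

How it is judged:
On the way:
1. the dial is at its anticlockwise end stop (x of dial_mark in the frame of bezel below -0.0065 m and y of dial_mark in the frame of bezel above 0 m), for 0.2 s.
At the end, for the whole second after the job is handed in: Dial in the fourth click from its stop (within 12 degrees); slab's foot on the rest's tray between bar and lip (30 mm from the middle at most), leaning on the bar 8 to 34 degrees from upright, parallel to it within 11 degrees, at rest (x of dial_mark in the frame of bezel above 0 m and y of dial_mark in the frame of bezel between -0.0037 and 0.0037 m and angle between slab's own z axis and vertical between 0.13 and 0.6 rad and x of slab in the frame of rest between -0.02 and 0.028 m and y of slab in the frame of rest between -0.03 and 0.03 m and z of slab in the frame of rest below 0.016 m and angle between the y axis of slab and the y axis of rest, either way round below 0.2 rad and linear speed of slab below 0.01 m/s and contact force between slab and rest above 0.5 N); the robot touches nothing.
It fails at once if one of the other things (white slab, beaker, bowl, jar) was moved more than 40 mm (distance of any of other_slab, beaker, bowl, glaze_jar from where it was at the start of the episode above 0.04 m).
It fails at once if the slab struck the rest with more than 60 N (contact force between slab and rest above 60 N).
It fails at once if the slab was tipped over (angle between slab's own z axis and vertical above 1 rad).
It also fails if it takes over 72 s, if anything falls off the work surface, if the arm or the gripper's body presses on something with over 40 N, if the wrist force passes 120 N, or if a joint passes its speed limit or range.

## Working session

There is one attempt and no reset: what is moved stays moved. The work goes in short steps, Python scripts to look and compute and a tool call to move; the robot and the scene stay as the last step left them, time stands still between calls to the robot, and variables do not carry over. Pictures are saved under pics/ and viewed, at most 13 in all, crops included, and the job is handed in when it is done.

Besides the shell and the picture viewer there is one more tool, called after "Emit:" as name(argument=value, ...) on one line, values as JSON. play_rows: Moves the arm, as the interface text tells. Its arguments: {"type":"object","properties":{"deltas":{"type":"array"},"newtons":{"type":"number"}},"required":["deltas"]}

```bash
mkdir -p pics; ls; python3 - <<'E'
from workcell import *
import cv2,numpy as np
s=observe();print({k:np.round(v,3).tolist() for k,v in s.items()})
for n in ("scene","side","wrist"):
    c=get_calibration(n);print(n,c)
    cv2.imwrite(f"pics/{n}0.png",cv2.cvtColor(grab_frame(n),cv2.COLOR_RGB2BGR))
E
```

```text
pics
{'clock': 0.0, 'qpos': [1.143, 0.522, -0.036, 1.6, 0.021, 1.021, -0.113], 'qd': [-0.001, 0.0, 0.0, -0.001, 0.0, -0.0, -0.001], 'joint_efforts': [0.0, -92.711, 1.98, -36.994, 0.018, 0.008, -0.0], 'position': [0.219, -0.585, 0.231], 'tool_rot': [-3.14, 0.0, 0.358], 'force': [-0.189, 0.402, -0.087], 'moment': [0.032, 0.022, 0.008], 'finger_force': 0.0, 'grip_width': 0.085}
scene {'fovy': 44.92511489753597, 'cx': 260.7314435443753, 'cy': 194.3402832652818, 'xyz': array([ 1.03938228, -1.04674565,  1.00692974]), 'rotation': array([-2.26662742e+00,  6.10134662e-04,  4.94670975e-01])}
side {'fovy': 48.95863903333657, 'cx': 259.1941332853166, 'cy': 187.22365817884082, 'xyz': array([-0.10685797,  0.69036841,  1.0885113 ]), 'rotation': array([-2.35667155e+00, -3.16677468e-04, -2.43695108e+00])}
wrist {'fovy': 59.03800267625546, 'cx': 251.2962034532623, 'cy': 191.1408650674233, 'xyz': array([ 0.28660627, -0.56025646,  0.37399019]), 'rotation': array([ 2.85570096e+00,  1.04885514e-03, -1.21316046e+00])}
```

```bash
python3 -c "
import cv2,numpy as np
a=cv2.imread('pics/scene0.png');b=cv2.imread('pics/side0.png')
cv2.imwrite('pics/s0.png',cv2.resize(a,(800,600),interpolation=cv2.INTER_CUBIC));cv2.imwrite('pics/d0.png',cv2.resize(b,(800,600),interpolation=cv2.INTER_CUBIC))"
```

```text
(no output)
```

View pics/s0.png

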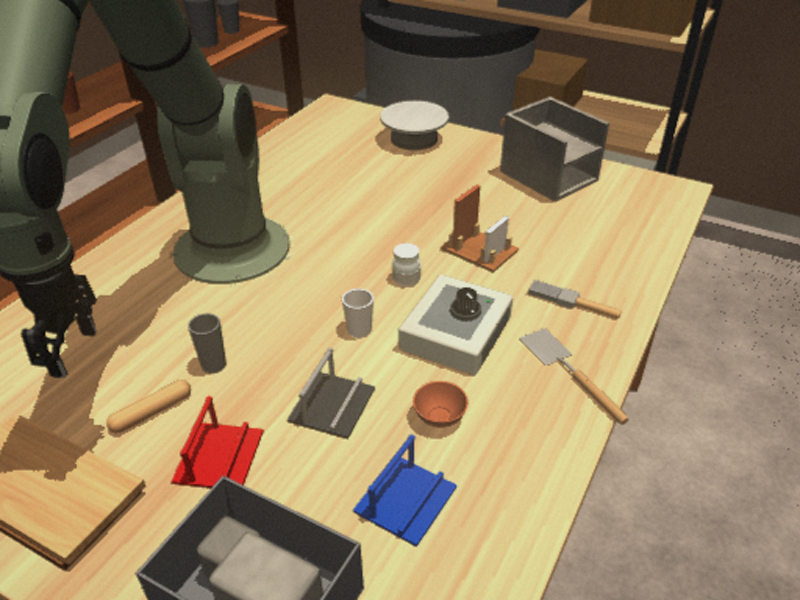

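View pics/d0.png

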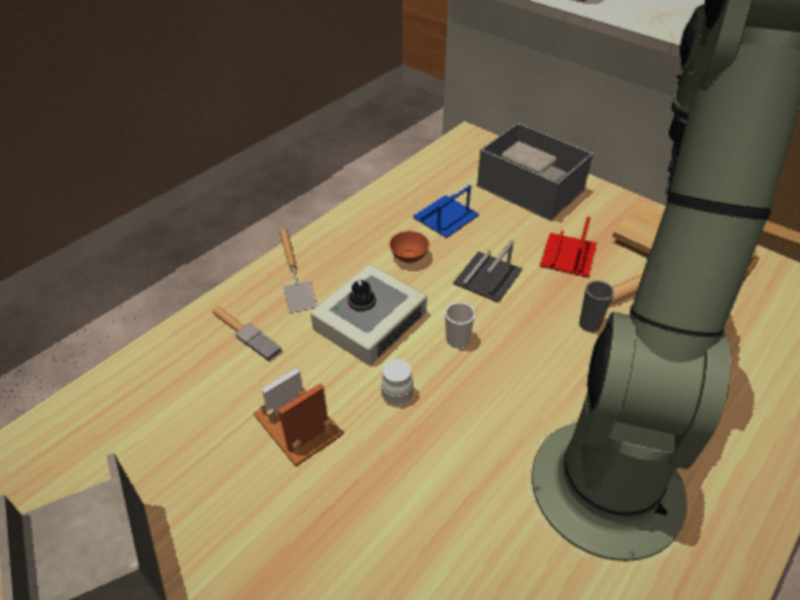

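Candidates: the rests are grey steel at (332,403), red at (218,455) and blue at (405,490), so I choose the grey one. The slabs are terracotta at (466,212) and white at (497,240), so I choose the terracotta one. The dial is at (465,302). Next is one composite close crop to check the choice and get the corners.

```bash
python3 -c "
import cv2,numpy as np
a=cv2.imread('pics/scene0.png');b=cv2.imread('pics/side0.png')
def c(i,x,y):
    r=cv2.resize(i[y:y+75,x:x+100],(400,300),interpolation=cv2.INTER_CUBIC)
    for k in range(0,100,10):
        cv2.line(r,(k*4,0),(k*4,300 if 0 else 5),(0,255,255),1)
        if k<75: cv2.line(r,(0,k*4),(5,k*4),(0,255,255),1)
    return r
o=np.vstack([np.hstack([c(a,258,110),c(a,162,215)]),np.hstack([c(b,140,228),c(b,263,138)])])
cv2.imwrite('pics/crop.png',o)"
```

```text
(no output)
```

View pics/crop.png

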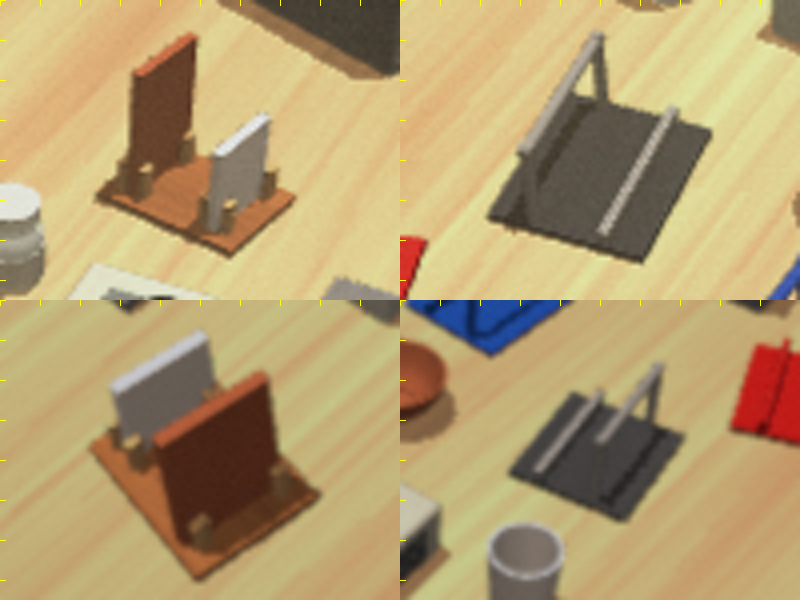

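The grey rest (tray, bar, lip) and the terracotta slab in its rack are the right ones. I'll now ray-cast the corner pixels.

```bash
cat > h.py <<'E'
from workcell import *
import cv2,numpy as np
from scipy.spatial.transform import Rotation as R
def ray(n,uv,c=None):
    c=c or get_calibration(n);f=192/np.tan(np.radians(c['fovy']/2))
    d=R.from_euler('xyz',c['rotation']).apply([(uv[0]-c['cx'])/f,(uv[1]-c['cy'])/f,1.]);return np.array(c['xyz']),d
def onz(n,uv,z,c=None):
    o,d=ray(n,uv,c);return o+d*(z-o[2])/d[2]
def tri(a,b):
    (o,d),(p,e)=ray(*a),ray(*b);t=np.linalg.lstsq(np.c_[d,-e],p-o,rcond=None)[0];x,y=o+d*t[0],p+e*t[1]
    return (x+y)/2,np.linalg.norm(x-y)
E
python3 - <<'E'
from h import *
np.set_printoptions(precision=4,suppress=True)
S=lambda x,y,o:('scene',(o[0]+x/4,o[1]+y/4)); D=lambda x,y,o:('side',(o[0]+x/4,o[1]+y/4))
a,b,c,d=(258,110),(162,215),(140,228),(263,138)
print('slabtop S',onz(*S(135,70,a),.14),onz(*S(193,35,a),.14)); print('slabtop D',onz(*D(158,140,c),.14),onz(*D(268,75,c),.14))
for p in [(97,194),(230,250),(295,194)]: print('rackS',onz(*S(*p,a),.01))
for p in [(92,143),(198,274),(320,192)]: print('rackD',onz(*D(*p,c),.01))
for p in [(88,215),(242,258),(312,130)]: print('restS',onz(*S(*p,b),.008))
for p in [(110,170),(227,217),(285,135),(173,93)]: print('restD',onz(*D(*p,d),.008))
print('bar',onz(*S(125,150,b),.078),onz(*S(200,37,b),.078),onz(*D(200,140,d),.078),onz(*D(260,67,d),.078))
for n,(x,y,w) in {'scene':(260,170,75),'side':(195,165,75)}.items():
    i=grab_frame(n)[y:y+55,x:x+w].astype(int);m=(i.max(2)<55).astype(np.uint8)
    k,l,st,ce=cv2.connectedComponentsWithStats(m);print(n,st[1:]+[x,y,0,0,0])
i=cv2.imread('pics/scene0.png')[168:213,275:325];j=cv2.imread('pics/side0.png')[165:210,208:258]
cv2.imwrite('pics/dial.png',cv2.resize(np.hstack([i,j]),(800,360),interpolation=cv2.INTER_CUBIC))
E
```

```text
slabtop S [0.4681 0.2412 0.14  ] [0.4886 0.32   0.14  ]
slabtop D [0.4833 0.3274 0.14  ] [0.4656 0.2411 0.14  ]
rackS [0.4441 0.2227 0.01  ]
rackS [0.5859 0.2021 0.01  ]
rackS [0.6049 0.3093 0.01  ]
rackD [0.6006 0.3122 0.01  ]
rackD [0.4559 0.3369 0.01  ]
rackD [0.4372 0.2307 0.01  ]
restS [ 0.436  -0.3845  0.008 ]
restS [ 0.5519 -0.366   0.008 ]
restS [ 0.5333 -0.2388  0.008 ]
restD [ 0.527  -0.2336  0.008 ]
restD [ 0.4106 -0.2533  0.008 ]
restD [ 0.4305 -0.3778  0.008 ]
restD [ 0.5456 -0.3579  0.008 ]
bar [ 0.4665 -0.3716  0.078 ] [ 0.4507 -0.254   0.078 ] [ 0.4488 -0.2549  0.078 ] [ 0.4636 -0.3709  0.078 ]
scene []
side [[224 180  16  19 212]
 [244 197  26  23 146]]
```

View pics/dial.png

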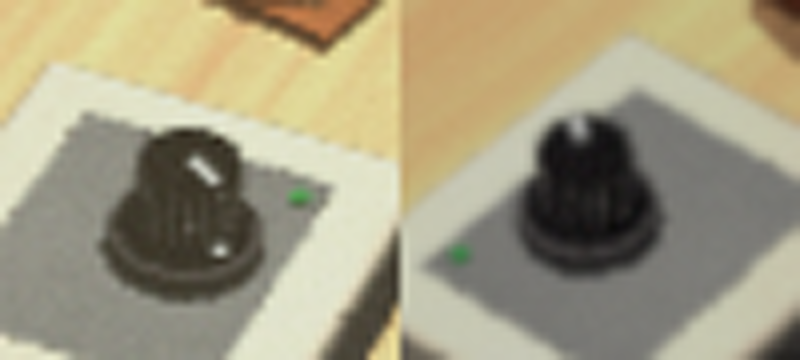

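The dial's pointer line and knob are clear, with the knob top centre at about (298.8,188.4) in the scene view and (231.2,183.5) in the side view. A white dot also sits on the bezel. Next I triangulate the dial and write a move helper.

```bash
cat >> h.py <<'E'
np.set_printoptions(precision=4,suppress=True)
def move(p,yaw,tilt=0,az=0):
    "delta in row units to TCP p, tool down with yaw (deg), then tilted so its z leans towards azimuth az by tilt deg"
    s=observe();R0=R.from_euler('xyz',s['tool_rot']);az=np.radians(az)
    R1=R.from_rotvec(np.radians(-tilt)*np.array([-np.sin(az),np.cos(az),0]))*R.from_euler('xyz',[np.pi,0,np.radians(yaw)])
    t=R0.inv().apply(np.array(p)-s['position'])/.5;w=(R0.inv()*R1).as_rotvec()/np.radians(120)
    print('shift',t,'turn',w,'rows',np.linalg.norm(t)*10,np.linalg.norm(w)*120/8.59)
E
python3 - <<'E'
from h import *
p,e=tri(('scene',(298.75,188.4)),('side',(231.2,183.5)));print(p,e,onz('scene',(298.75,188.4),.107),onz('side',(231.2,183.5),.107))
m=[onz('scene',(275+(x/8),168+y/8),.107) for x,y in((203,168),(190,155),(215,183))];print(m)
move([p[0]-.05,p[1],.24],90)
E
```

```text
[ 0.6141 -0.0132  0.1023] 0.0008788861858983358 [ 0.6166 -0.0183  0.107 ] [ 0.6102 -0.01    0.107 ]
[array([ 0.6222, -0.0186,  0.107 ]), array([ 0.6145, -0.0137,  0.107 ]), array([ 0.63  , -0.0246,  0.107 ])]
shift [ 1.0475 -0.8299 -0.0175] turn [-0.0002 -0.0001 -0.5792] rows 13.365549756374982 8.090848107780538
```

Emit:
play_rows(deltas=[[0.78,-0.62,0,0,0,-0.58,0],[0.78,-0.62,0,0,0,-0.58,0],[0.78,-0.62,0,0,0,-0.58,0],[0.78,-0.62,0,0,0,-0.58,0],[0.78,-0.62,0,0,0,-0.58,0],[0.78,-0.62,0,0,0,-0.58,0],[0.78,-0.62,0,0,0,-0.58,0],[0.78,-0.62,0,0,0,-0.58,0],[0.78,-0.62,0,0,0,-0.58,0],[0.78,-0.62,0,0,0,-0.58,0]], newtons=80)

```text
clock: 1.25
position: [0.4763, -0.1567, 0.2315]
tool_rot: [3.141, 0.0, 1.573]
force: [0.0, -1.6, 0.3]
grip_width: 0.0857
finger_force: 0.0
```

```bash
python3 - <<'E'
from h import *
s=observe();print(s['clock'],s['position'],s['tool_rot'],s['qpos']);move([.614,-.035,.24],90)
E
```

```text
1.25 [ 0.4763 -0.1567  0.2315] [3.1412 0.0001 1.5732] [ 0.5714  0.3557 -0.4717  1.9018  0.1989  0.9294  0.0078]
shift [ 0.2426  0.2759 -0.0169] turn [0.0002 0.0001 0.0012] rows 3.678282746747822 0.01639740337841993
```

Emit:
play_rows(deltas=[[0.243,0.276,0,0,0,0,0],[0.243,0.276,0,0,0,0,0],[0.243,0.276,0,0,0,0,0],[0.243,0.276,0,0,0,0,0],[0.243,0.276,0,0,0,0,0],[0.243,0.276,0,0,0,0,0]])

```text
clock: 1.85
position: [0.6134, -0.0362, 0.2308]
tool_rot: [-3.141, -0.0, 1.574]
force: [0.0, -1.3, -0.1]
grip_width: 0.0855
finger_force: 0.0
```

```bash
python3 - <<'E'
from h import *
s=observe();c=get_calibration('wrist');i=grab_frame('wrist');print(s['position'],c)
import pickle;pickle.dump(c,open('w1.pkl','wb'));cv2.imwrite('pics/w1.png',i[:,:,::-1])
E
```

```text
[ 0.6134 -0.0362  0.2308] {'fovy': 59.03800267625546, 'cx': 251.2962034532623, 'cy': 191.1408650674233, 'xyz': array([0.6142, 0.0352, 0.374 ]), 'rotation': array([2.8566, 0.0019, 0.0027])}
```

View pics/w1.png

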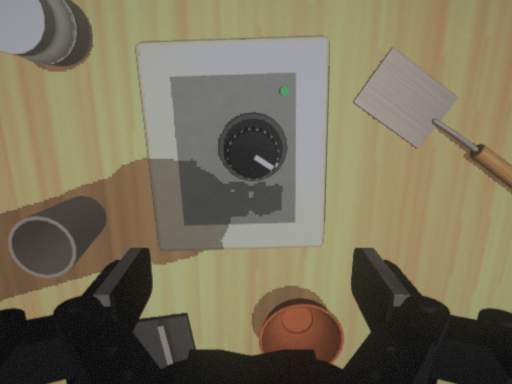

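The wrist view shows the dial with its bezel centred at (252,147) and the pointer line running from (256,157) to its outer end at (273,168).

```bash
python3 - <<'E'
from h import *
import pickle;c=pickle.load(open('w1.pkl','rb'))
i=cv2.imread('pics/w1.png')[105:190,210:296];g=i.max(2)
m=(g<62).astype(np.uint8);k,l,st,ce=cv2.connectedComponentsWithStats(m);print(st)
j=1+np.argmax(st[1:,4]);P=cv2.findContours((l==j).astype(np.uint8),0,1)[0];P=max(P,key=len);(x,y),a,t=cv2.fitEllipse(cv2.convexHull(P));print(x+210,y+105,a)
for z in (.072,.075):print(onz('wrist',(x+210,y+105),z,c))
mk=onz('wrist',(273,168),.107,c);mi=onz('wrist',(256,157),.107,c);print(mk,mi,np.linalg.norm(mk-mi))
E
```

```text
[[   0    0   86   85 4776]
 [  43    8    1    1    1]
 [  31   10    1    1    1]
 [  26   12    2    1    2]
 [  13   14   59   61 2528]
 [  19   17    1    1    1]
 [   9   44    1    1    1]]
252.01953125 148.21545791625977 (59.343753814697266, 60.287254333496094)
[ 0.6144 -0.0132  0.072 ]
[ 0.6144 -0.0127  0.075 ]
[ 0.6313 -0.0236  0.107 ] [ 0.6176 -0.0146  0.107 ] 0.016368086432765615
```

```bash
python3 - <<'E'
from h import *
move([.6144,-.013,.12],75);move([.6144,-.013,.077],75)
E
```

```text
shift [0.0485 0.0031 0.222 ] turn [-0.0003  0.0002  0.1258] rows 2.2720073437291592 1.756871200413313
shift [0.0485 0.0032 0.308 ] turn [-0.0003  0.0002  0.1258] rows 3.1176139640746725 1.756871200413313
```

Emit:
play_rows(deltas=[[0.048,0.003,0.08,0,0,0.126,0],[0.048,0.003,0.16,0,0,0.126,0],[0.048,0.003,0.22,0,0,0.126,0],[0.048,0.003,0.27,0,0,0.126,0],[0.048,0.003,0.308,0,0,0.126,0],[0.048,0.003,0.308,0,0,0.126,0],[0.048,0.003,0.308,0,0,0.126,0.3],[0.048,0.003,0.308,0,0,0.126,0.6],[0.048,0.003,0.308,0,0,0.126,1],[0.048,0.003,0.308,0,0,0.126,1]], newtons=80)

```text
clock: 2.9
position: [0.6144, -0.0127, 0.0788]
tool_rot: [-3.141, 0.0, 1.308]
force: [-12.0, 1.9, 17.8]
grip_width: 0.0379
finger_force: 78.0
```

Emit:
play_rows(deltas=[[0,0,0,0,0,0,1],[0,0,0,0,0,0,1],[0,0,0,0,0,0,1]])

```text
clock: 3.2
position: [0.6144, -0.0127, 0.0787]
tool_rot: [-3.141, 0.0, 1.308]
force: [-11.2, 1.4, 18.5]
grip_width: 0.0382
finger_force: 78.1
```

```bash
python3 - <<'E'
from h import *
s=observe();print(s)
E
```

```text
{'clock': 3.2, 'qpos': array([ 0.1613,  0.7146, -0.3514,  1.7281,  0.3344,  0.7589, -0.6185]), 'qd': array([ 0.0015,  0.0002, -0.0005,  0.0006,  0.0014, -0.0011, -0.0016]), 'joint_efforts': array([ -0.2629, -92.253 ,  -5.2234, -30.0969,   1.1643,  -3.2036,
         0.2827]), 'position': array([ 0.6144, -0.0127,  0.0787]), 'tool_rot': array([-3.1413,  0.0004,  1.3082]), 'force': array([-11.2454,   1.3888,  18.4815]), 'moment': array([ 0.1486,  2.4146, -0.281 ]), 'finger_force': 78.1347405910492, 'grip_width': 0.03817377882150486}
```

Emit:
play_rows(deltas=[[0,0,0,0,0,-0.05,1],[0,0,0,0,0,-0.1,1],[0,0,0,0,0,-0.15,1],[0,0,0,0,0,-0.2,1],[0,0,0,0,0,-0.25,1],[0,0,0,0,0,-0.25,1]])

```text
clock: 3.8
position: [0.6144, -0.0127, 0.0787]
tool_rot: [-3.141, 0.0, 1.836]
force: [-12.3, 1.5, 20.0]
grip_width: 0.0382
finger_force: 78.8
```

```bash
cat > o.py <<'E'
from h import *
s=observe();print(s['clock'],s['position'],np.degrees(s['tool_rot']),'q7',s['qpos'][6],'F',s['force'],'M',s['moment'],s['grip_width'],s['finger_force'])
E
python3 o.py
```

```text
3.8 [ 0.6144 -0.0127  0.0787] [-179.9805    0.0065  105.1974] q7 -0.18748534149834867 F [-12.3299   1.5027  20.0432] M [ 0.2093  2.4373 -0.1104] 0.03824270553598029 78.77175092697144
```

Emit:
play_rows(deltas=[[0,0,0,0,0,-0.05,1],[0,0,0,0,0,-0.1,1],[0,0,0,0,0,-0.1,1]])

```text
clock: 4.1
position: [0.6145, -0.0127, 0.0787]
tool_rot: [-3.141, 0.0, 2.046]
force: [-11.0, 0.6, 19.2]
grip_width: 0.0383
finger_force: 79.1
```

```bash
python3 o.py
```

```text
4.1 [ 0.6145 -0.0127  0.0787] [-179.9773    0.0153  117.2151] q7 -0.013738519017184446 F [-11.041    0.6312  19.1787] M [0.1739 2.3259 0.0816] 0.03830972692464492 79.07487988471985
```

Emit:
play_rows(deltas=[[0,0,0,0,0,-0.05,1],[0,0,0,0,0,-0.1,1],[0,0,0,0,0,-0.15,1],[0,0,0,0,0,-0.15,1]])

```text
clock: 4.5
position: [0.6144, -0.0127, 0.0787]
tool_rot: [-3.141, -0.0, 2.36]
force: [-10.9, 0.7, 20.9]
grip_width: 0.038
finger_force: 79.2
```

```bash
python3 o.py
```

```text
4.5 [ 0.6144 -0.0127  0.0787] [-179.9699   -0.0048  135.1923] q7 0.24932186112963636 F [-10.8846   0.6868  20.9127] M [ 0.267   2.564  -0.2633] 0.03798842879940312 79.23383831977844
```

Emit:
play_rows(deltas=[[0,0,0,0,0,-0.05,1],[0,0,0,0,0,-0.05,1]])

```text
clock: 4.7
position: [0.6145, -0.0126, 0.0787]
tool_rot: [-3.141, 0.0, 2.464]
force: [-11.3, 0.4, 20.4]
grip_width: 0.0383
finger_force: 79.2
```

```bash
python3 o.py
```

```text
4.7 [ 0.6145 -0.0126  0.0787] [-179.975    0.009  141.199] q7 0.33781102555477116 F [-11.3306   0.3765  20.4113] M [0.2202 2.3882 0.2332] 0.03826848710921013 79.1708242893219
```

Emit:
play_rows(deltas=[[0,0,0,0,0,-0.05,1],[0,0,0,0,0,-0.05,1]])

```text
clock: 4.9
position: [0.6145, -0.0126, 0.0787]
tool_rot: [-3.141, 0.0, 2.569]
force: [-11.7, -0.4, 18.9]
grip_width: 0.0383
finger_force: 79.3
```

```bash
python3 o.py
```

```text
4.9 [ 0.6145 -0.0126  0.0787] [-179.9761    0.0126  147.2177] q7 0.4269106335163541 F [-11.7167  -0.363   18.8755] M [0.3324 2.2385 0.3608] 0.03829290427299252 79.2986512184143
```

Emit:
play_rows(deltas=[[0,0,0,0,0,-0.04,1],[0,0,0,0,0,-0.04,1]])

```text
clock: 5.1
position: [0.6145, -0.0126, 0.0787]
tool_rot: [-3.141, 0.0, 2.652]
force: [-10.8, 0.2, 17.9]
grip_width: 0.0377
finger_force: 79.5
```

```bash
python3 o.py
```

```text
5.1 [ 0.6145 -0.0126  0.0787] [-179.9717    0.0081  151.9674] q7 0.4976395572923116 F [-10.7625   0.2131  17.9289] M [0.2731 2.1787 0.3208] 0.03769434848095831 79.50678706169128
```

Emit:
play_rows(deltas=[[0,0,0,0,0,-0.04,1],[0,0,0,0,0,-0.08,1],[0,0,0,0,0,-0.08,1]])

```text
clock: 5.4
position: [0.6157, -0.013, 0.0788]
tool_rot: [3.141, 0.002, 2.818]
force: [-2.0, -1.0, 12.0]
grip_width: 0.0381
finger_force: 81.4
```

```bash
python3 o.py; python3 - <<'E'
from h import *
i=grab_frame('wrist');cv2.imwrite('pics/w2.png',i[:,:,::-1])
i=grab_frame('side');cv2.imwrite('pics/d2.png',cv2.resize(i[150:215,190:275,::-1],None,fx=6,fy=6))
E
```

```text
5.4 [ 0.6157 -0.013   0.0788] [179.9709   0.1166 161.4855] q7 0.6407867879116117 F [-2.0079 -1.0188 12.041 ] M [ 0.1123  0.3217 -0.5114] 0.03812731993952098 81.36133432388306
```

View pics/w2.png

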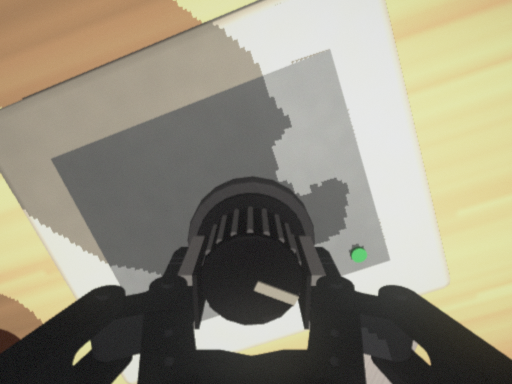

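The wrist view shows the knob between the pads, with the pointer running from (258,286) to its outer end at (297,299), so I can track its angle.

```bash
cat > mk.py <<'E'
from h import *
import sys
c=get_calibration('wrist');i=grab_frame('wrist')[215:330,195:305].astype(int)
m=((i.min(2)>105)&(i.max(2)-i.min(2)<70)).astype(np.uint8)
if len(sys.argv)>1: cv2.imwrite(sys.argv[1],m*255)
k,l,st,ce=cv2.connectedComponentsWithStats(m)
for j in range(1,k):
    if 80<st[j,4]<900:
        ys,xs=np.where(l==j);w=np.array([onz('wrist',(x+195,y+215),.107,c) for x,y in zip(xs,ys)])[:,:2]
        v=np.linalg.svd(w-w.mean(0),full_matrices=False)[2][0];r=w.mean(0)-[.6146,-.0129]
        if v@r<0:v=-v
        print(st[j],'mean',w.mean(0),'r',np.linalg.norm(r),'ang of line',np.degrees(np.arctan2(v[1],v[0])),'ang of mean',np.degrees(np.arctan2(r[1],r[0])),'len',np.ptp((w-w.mean(0))@v))
E
python3 mk.py; python3 o.py
```

```text
5.55 [ 0.6157 -0.013   0.0788] [179.9832   0.1201 161.3208] q7 0.6381978791245417 F [-2.3424 -1.5059 10.6835] M [ 0.0408  0.2441 -0.3408] 0.03823265562777137 81.28669738769531
```

```bash
sed -i 's/i.min(2)>105/i.min(2)>90/; s/<70)/<90)/' mk.py; python3 mk.py pics/m.png; python3 - <<'E'
import cv2
i=cv2.imread('pics/w2.png');print(i[290,270],i[297,292],i[293,280],i[280,230])
m=cv2.imread('pics/m.png',0);print(cv2.connectedComponentsWithStats(m)[2])
E
```

```text
[157 176 184] [155 175 181] [155 174 181] [35 36 36]
[[    0     0   110   114 10747]
 [   53    15     4     2     7]
 [   70    17     3     2     6]
 [   36    18     3     2     4]
 [   86    24     2     2     2]
 [   99    35     1     1     1]
 [   11    36     2     2     3]
 [    0    67   110    48  1880]]
```

```bash
python3 - <<'E'
s=open('mk.py').read()
s=s.replace("k,l,st,ce","""Q=lambda x,y:onz('wrist',(x,y),.107,c)[:2]
for y in range(m.shape[0]):
    for x in range(m.shape[1]):
        if m[y,x] and np.linalg.norm(Q(x+195,y+215)-[.6146,-.0129])>.0185: m[y,x]=0
k,l,st,ce""",1).replace('80<st','40<st')
open('mk.py','w').write(s)
E
python3 mk.py pics/m.png
```

```text
[ 59  67  42  22 419] mean [ 0.6222 -0.0057] r 0.010465148230556434 ang of line 48.949816218365314 ang of mean 43.64857765529485 len 0.015914859303453495
```

Emit:
play_rows(deltas=[[0,0,0,0,0,-0.04,1],[0,0,0,0,0,-0.08,1],[0,0,0,0,0,-0.08,1]])

```text
clock: 5.95
position: [0.6147, -0.0129, 0.0786]
tool_rot: [-3.141, 0.0, 2.986]
force: [-8.9, -1.3, 16.2]
grip_width: 0.0381
finger_force: 82.1
```

```bash
python3 o.py;python3 mk.py
```

```text
5.95 [ 0.6147 -0.0129  0.0786] [-179.9731    0.0068  171.1011] q7 0.7854576564870525 F [-8.9356 -1.288  16.2218] M [-0.0262  1.9677 -0.2087] 0.038071296863192355 82.1084976196289
[ 58  70  40  27 415] mean [ 0.6222 -0.0056] r 0.010533054549397097 ang of line 48.0601988573555 ang of mean 43.762933324513845 len 0.015814842172682572
```

Emit:
play_rows(deltas=[[0,0,0,0,0,-0.03,1],[0,0,0,0,0,-0.06,1],[0,0,0,0,0,-0.06,1]])

```text
clock: 6.3
position: [0.6159, -0.0128, 0.0787]
tool_rot: [3.141, 0.002, 3.109]
force: [-1.0, 1.7, 10.1]
grip_width: 0.0377
finger_force: 83.6
```

```bash
python3 o.py;python3 mk.py
```

```text
6.3 [ 0.6159 -0.0128  0.0787] [179.9603   0.1247 178.1515] q7 0.8928873106678525 F [-0.9718  1.7031 10.1291] M [ 0.3404 -0.0039 -2.12  ] 0.03766947726837779 83.55180501937866
[ 58  68  38  29 410] mean [ 0.6219 -0.0053] r 0.010528720086925373 ang of line 50.267388103871475 ang of mean 45.994622213350404 len 0.015691645622376345
```

```bash
python3 - <<'E'
from h import *
import pickle;c=pickle.load(open('w1.pkl','rb'))
i=cv2.imread('pics/w1.png').astype(int)
for th in (90,120):
    w=np.array([onz('wrist',(x,y),.107,c)[:2] for y in range(130,185) for x in range(230,285) if i[y,x].min()>th])
    w=w[np.linalg.norm(w-[.6146,-.0129],axis=1)<.021]
    v=np.linalg.svd(w-w.mean(0),full_matrices=False)[2][0];r=w.mean(0)-[.6146,-.0129];print(len(w),w.mean(0),np.degrees(np.arctan2(v[1],v[0])),np.degrees(np.arctan2(r[1],r[0])),np.linalg.norm(r))
E
```

```text
136 [ 0.6239 -0.0184] -36.905321339992646 -30.77827351590958 0.01082937060263762
101 [ 0.6242 -0.0191] -29.054680479278776 -32.65822822233629 0.01142274612987703
```

Stop found: the mark stays at about 49° while the tool turns on, and the moment is 2.1 N m. Now I turn clockwise.

Emit:
play_rows(deltas=[[0,0,0,0,0,0.05,1],[0,0,0,0,0,0.1,1],[0,0,0,0,0,0.15,1],[0,0,0,0,0,0.2,1],[0,0,0,0,0,0.25,1],[0,0,0,0,0,0.25,1]])

```text
clock: 6.95
position: [0.6157, -0.0136, 0.0786]
tool_rot: [-3.141, 0.003, 2.581]
force: [0.7, -3.6, 5.9]
grip_width: 0.038
finger_force: 83.2
```

```bash
python3 o.py;python3 mk.py
```

```text
6.95 [ 0.6157 -0.0136  0.0786] [-179.9883    0.1486  147.8865] q7 0.4365442630901698 F [ 0.743  -3.5903  5.9366] M [-0.6722 -0.179  -0.2749] 0.03796988707802724 83.18363070487976
[ 58  68  38  29 411] mean [ 0.6247 -0.0097] r 0.010564573839712103 ang of line 21.225977834519224 ang of mean 17.714015768865153 len 0.015752435846481956
```

Emit:
play_rows(deltas=[[0,0,0,0,0,0.05,1],[0,0,0,0,0,0.1,1],[0,0,0,0,0,0.15,1],[0,0,0,0,0,0.2,1],[0,0,0,0,0,0.25,1],[0,0,0,0,0,0.25,1]])

```text
clock: 7.6
position: [0.615, -0.0142, 0.0785]
tool_rot: [-3.141, 0.002, 2.057]
force: [-3.5, -6.4, 10.9]
grip_width: 0.0383
finger_force: 83.9
```

```bash
python3 o.py;python3 mk.py
```

```text
7.6 [ 0.615  -0.0142  0.0785] [-179.9657    0.136   117.8593] q7 -0.005664804602879465 F [-3.5325 -6.3982 10.8707] M [-1.3873  1.0347 -0.4136] 0.038266059918084516 83.8935649394989
[ 58  68  38  29 394] mean [ 0.6249 -0.015 ] r 0.010504714721294864 ang of line -8.918200180352333 ang of mean -11.547815732447264 len 0.01557202140423268
```

Emit:
play_rows(deltas=[[0,0,0,0,0,0.05,1],[0,0,0,0,0,0.1,1],[0,0,0,0,0,0.15,1],[0,0,0,0,0,0.2,1],[0,0,0,0,0,0.25,1],[0,0,0,0,0,0.25,1]])

```text
clock: 8.25
position: [0.6142, -0.0144, 0.0785]
tool_rot: [-3.141, 0.003, 1.533]
force: [-10.2, -6.8, 16.8]
grip_width: 0.038
finger_force: 84.2
```

```bash
python3 o.py;python3 mk.py
```

```text
8.25 [ 0.6142 -0.0144  0.0785] [-179.9462    0.1503   87.8562] q7 -0.4383308708304137 F [-10.1567  -6.7636  16.8062] M [-1.4728  2.3881 -0.4397] 0.03797894659975642 84.15304183959961
[ 58  69  38  28 387] mean [ 0.6225 -0.0198] r 0.010488356448238412 ang of line -38.90581578538106 ang of mean -41.00703266616206 len 0.01576633027795299
```

Emit:
play_rows(deltas=[[0,0,0,0,0,0.05,1],[0,0,0,0,0,0.1,1],[0,0,0,0,0,0.15,1],[0,0,0,0,0,0.2,1],[0,0,0,0,0,0.25,1],[0,0,0,0,0,0.25,1]])

```text
clock: 8.9
position: [0.6134, -0.0141, 0.0785]
tool_rot: [-3.14, 0.003, 1.01]
force: [-15.3, -5.2, 19.6]
grip_width: 0.0378
finger_force: 84.7
```

```bash
python3 o.py;python3 mk.py
```

```text
8.9 [ 0.6134 -0.0141  0.0785] [-179.937     0.1839   57.868 ] q7 -0.8619643238841943 F [-15.3062  -5.2143  19.5582] M [-1.1116  3.5489 -0.2844] 0.03781002554162167 84.74027395248413
[ 58  69  38  29 379] mean [ 0.6181 -0.0228] r 0.010488662131805842 ang of line -68.66794420087795 ang of mean -70.74797979922891 len 0.015891428976594978
```

Emit:
play_rows(deltas=[[0,0,0,0,0,0,0],[0,0,0,0,0,0,0],[0,0,0,0,0,0,0],[0,0,0,0,0,0,0],[0,0,0,0,0,0,0]])

```text
clock: 9.45
position: [0.6149, -0.0127, 0.0773]
tool_rot: [-3.142, -0.0, 1.015]
force: [0.3, -0.1, 0.8]
grip_width: 0.0856
finger_force: 0.0
```

```bash
python3 o.py;python3 mk.py
```

```text
9.45 [ 0.6149 -0.0127  0.0773] [-179.9973   -0.0053   58.1819] q7 -0.8584733694770322 F [ 0.3239 -0.1274  0.81  ] M [-0.0027 -0.0025 -0.015 ] 0.0856380602995094 0.0
[ 56  76  37  30 374] mean [ 0.6173 -0.0231] r 0.010523036223371854 ang of line -73.7327583361726 ang of mean -75.27775640476642 len 0.015681959970772447
```

The dial has settled at -74°, against the stop at about 48°, so 4 clicks. I'll back off to the first viewing pose to compare it with the starting picture.

```bash
python3 -c "
from h import *
move([.6134,-.0362,.2308],90)"
```

```text
shift [-0.0415  0.0222 -0.3071] turn [-0.     -0.     -0.2652] rows 3.1063537273195974 3.704491360428503
```

Emit:
play_rows(deltas=[[0,0,-0.1,0,0,0,0],[0,0,-0.2,0,0,0,0],[0,0,-0.307,0,0,-0.07,0],[-0.04,0.022,-0.307,0,0,-0.14,0],[-0.0415,0.022,-0.307,0,0,-0.2,0],[-0.0415,0.022,-0.307,0,0,-0.265,0],[-0.0415,0.022,-0.307,0,0,-0.265,0]])

```text
clock: 10.2
position: [0.6132, -0.0364, 0.2308]
tool_rot: [-3.142, -0.0, 1.573]
force: [0.2, -0.7, 0.1]
grip_width: 0.0853
finger_force: 0.0
```

```bash
python3 - <<'E'
from h import *
c=get_calibration('wrist');i=grab_frame('wrist').astype(int);cv2.imwrite('pics/w3.png',i[:,:,::-1].astype(np.uint8))
for th in (90,120):
    w=np.array([onz('wrist',(x,y),.107,c)[:2] for y in range(130,185) for x in range(220,285) if i[y,x].min()>th])
    w=w[np.linalg.norm(w-[.6146,-.0129],axis=1)<.0185]
    v=np.linalg.svd(w-w.mean(0),full_matrices=False)[2][0];r=w.mean(0)-[.6146,-.0129];print(len(w),w.mean(0),np.degrees(np.arctan2(v[1],v[0])),np.degrees(np.arctan2(r[1],r[0])),np.linalg.norm(r))
move([.477,.279,.2],80)
move([.477,.22,.26],80)
E
```

```text
111 [ 0.6177 -0.0227] -73.65631238374107 -72.66911516736447 0.010266108455481714
90 [ 0.6177 -0.0227] -73.3996539439482 -72.54108837562225 0.010316594561888123
shift [ 0.6297 -0.2745  0.0617] turn [-0.0001 -0.0002  0.0817] rows 6.896947424367345 1.1415493608836917
shift [ 0.5117 -0.2742 -0.0584] turn [-0.0001 -0.0002  0.0817] rows 5.83471288358813 1.1415493608836917
```

```bash
python3 - <<'E'
from h import *
import pickle;c=pickle.load(open('w1.pkl','rb'))
i=cv2.imread('pics/w1.png').astype(int)
for th in (90,105,120):
    w=np.array([onz('wrist',(x,y),.107,c)[:2] for y in range(130,185) for x in range(220,285) if i[y,x].min()>th])
    w=w[np.linalg.norm(w-[.6146,-.0129],axis=1)<.0185]
    v=np.linalg.svd(w-w.mean(0),full_matrices=False)[2][0];r=w.mean(0)-[.6146,-.0129];print(len(w),w.mean(0),np.degrees(np.arctan2(v[1],v[0])),np.degrees(np.arctan2(r[1],r[0])),np.linalg.norm(r))
a=cv2.imread('pics/w1.png')[105:190,210:296];b=cv2.imread('pics/w3.png')[105:190,210:296];cv2.imwrite('pics/cmp.png',cv2.resize(np.hstack([a,b]),(790,390),interpolation=cv2.INTER_CUBIC))
E
```

```text
117 [ 0.6231 -0.0186] -33.39559795532835 -33.82070986380417 0.010249549265414225
107 [ 0.6232 -0.0186] -33.32182743226022 -33.67346628675429 0.01035745808322121
92 [ 0.6234 -0.0188] -33.221731927993105 -33.70521760180866 0.010637853077504861
```

View pics/cmp.png

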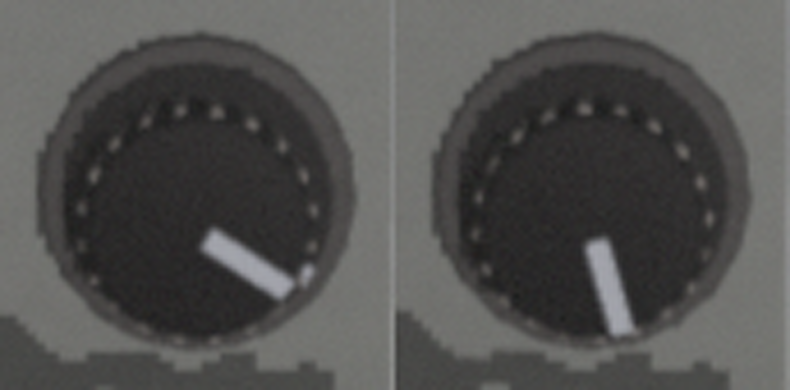

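Both crops show the pointer clearly: it turned from -33° to -73°, and it was released at rest. Measured from the stop (46–50°) that is four clicks, well within tolerance. On to the slab.

Emit:
play_rows(deltas=[[0.63,-0.274,0,0,0,0.08,0],[0.63,-0.274,0,0,0,0.08,0],[0.63,-0.274,0,0,0,0.08,0],[0.63,-0.274,0,0,0,0.08,0],[0.63,-0.274,0,0,0,0.08,0],[0.63,-0.274,0,0,0,0.08,0],[0.63,-0.274,0,0,0,0.08,0],[0.63,-0.274,0,0,0,0.08,0],[0.63,-0.274,0,0,0,0.08,0]])

```text
clock: 11.15
position: [0.4758, 0.28, 0.2307]
tool_rot: [-3.141, -0.0, 1.402]
force: [0.0, -0.2, -0.3]
grip_width: 0.0853
finger_force: 0.0
```

```bash
python3 o.py; python3 - <<'E'
from h import *
import pickle
c=get_calibration('wrist');i=grab_frame('wrist');pickle.dump(c,open('w4.pkl','wb'));cv2.imwrite('pics/w4.png',i[:,:,::-1])
E
```

```text
11.15 [0.4758 0.28   0.2307] [-179.9908   -0.0001   80.308 ] q7 -1.0402891071132534 F [ 0.0108 -0.2411 -0.304 ] M [-0.0054 -0.0247  0.0378] 0.08527559937785416 0.0
```

View pics/w4.png

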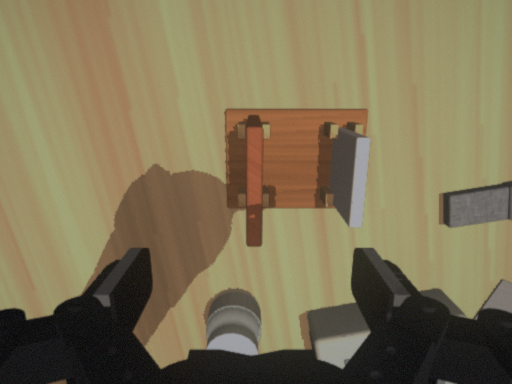

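The wrist view shows the slab's top edge upright at x≈254, rows 125–245, aligned with the tool. The white slab is at (350,180).

```bash
python3 - <<'E'
from h import *
import pickle;c=pickle.load(open('w4.pkl','rb'))
i=cv2.imread('pics/w4.png').astype(int);
for y in range(130,245,15): print(y,[int(v) for v in i[y,240:270,2]-i[y,240:270,0]][::2])
P=[onz('wrist',p,.14,c) for p in ((254,126),(254.3,186),(254,245))];print(P,np.linalg.norm(P[0]-P[2]),np.degrees(np.arctan2(*(P[0]-P[2])[:2])))
E
```

```text
130 [60, 59, 58, 59, 88, 96, 94, 93, 94, 98, 96, 76, 62, 61, 62]
145 [52, 54, 52, 59, 92, 96, 94, 94, 96, 96, 93, 77, 84, 86, 85]
160 [50, 51, 51, 58, 86, 91, 91, 95, 99, 97, 95, 77, 83, 82, 82]
175 [49, 48, 45, 58, 94, 99, 97, 96, 96, 95, 89, 66, 79, 79, 79]
190 [35, 34, 36, 52, 89, 92, 93, 96, 95, 97, 90, 56, 38, 37, 44]
205 [53, 52, 52, 51, 76, 66, 61, 60, 56, 56, 54, 49, 53, 54, 49]
220 [52, 50, 53, 44, 56, 59, 60, 59, 53, 59, 50, 43, 51, 53, 55]
235 [58, 54, 51, 42, 54, 57, 57, 58, 55, 56, 52, 44, 51, 52, 54]
[array([0.4865, 0.328 , 0.14  ]), array([0.4797, 0.2862, 0.14  ]), array([0.4718, 0.2407, 0.14  ])] 0.08852357621738981 9.572762139040659
```

```bash
python3 -c "
from h import *
move([.4793,.284,.099],80.4)"
```

```text
shift [0.0114 0.0039 0.2634] turn [ 0.      0.0002 -0.0014] rows 2.6364265246396994 0.01982666199087006
```

Emit:
play_rows(deltas=[[0.0114,0.004,0.06,0,0,0,0],[0.0114,0.004,0.14,0,0,0,0],[0.0114,0.004,0.21,0,0,0,0],[0.0114,0.004,0.263,0,0,0,0.3],[0.0114,0.004,0.263,0,0,0,0.5],[0.0114,0.004,0.263,0,0,0,0.65],[0.0114,0.004,0.263,0,0,0,0.75],[0.0114,0.004,0.263,0,0,0,0.8],[0.0114,0.004,0.263,0,0,0,0.85],[0.0114,0.004,0.263,0,0,0,1]], newtons=40)

```text
clock: 12.2
position: [0.4793, 0.2845, 0.1003]
tool_rot: [3.141, -0.001, 1.403]
force: [-4.4, -1.5, 12.5]
grip_width: 0.0115
finger_force: 39.3
```

Emit:
play_rows(deltas=[[0,0,0,0,0,0,1],[0,0,0,0,0,0,1],[0,0,0,0,0,0,1]])

```text
clock: 12.5
position: [0.4793, 0.2844, 0.1003]
tool_rot: [3.141, -0.0, 1.403]
force: [-3.8, -1.4, 11.8]
grip_width: 0.0117
finger_force: 39.1
```

```bash
python3 o.py
```

```text
12.5 [0.4793 0.2844 0.1003] [179.9687  -0.0272  80.3715] q7 -1.1471630915512783 F [-3.7811 -1.425  11.782 ] M [-0.2273  1.2607  0.0036] 0.011678074387766427 39.09784197807312
```

Emit:
play_rows(deltas=[[0,0,-0.01,0,0,0,1],[0,0,-0.03,0,0,0,1],[0,0,-0.06,0,0,0,1],[0,0,-0.09,0,0,0,1],[0,0,-0.12,0,0,0,1],[0,0,-0.15,0,0,0,1],[0,0,-0.18,0,0,0,1],[0,0,-0.21,0,0,0,1],[0,0,-0.24,0,0,0,1],[0,0,-0.25,0,0,0,1]])

```text
clock: 13.5
position: [0.4798, 0.2845, 0.2266]
tool_rot: [3.14, -0.002, 1.403]
force: [-0.4, 0.2, -3.7]
grip_width: 0.0116
finger_force: 39.2
```

```bash
python3 o.py; python3 -c "
from h import *
move([.4674,-.3105,.22],98);move([.4674,-.06,.22],98)
"
```

```text
13.5 [0.4798 0.2845 0.2266] [179.8902  -0.0945  80.3721] q7 -1.0478727409662447 F [-0.3924  0.1861 -3.7061] M [-0.0006 -0.0072 -0.0174] 0.011601982179127125 39.24969792366028
shift [-1.1774  0.1746  0.0116] turn [ 0.001  -0.0006 -0.1469] rows 11.90375752577175 2.052217812575069
shift [-0.6835  0.0908  0.0122] turn [ 0.001  -0.0006 -0.1469] rows 6.896158749556508 2.052217812575069
```

Emit:
play_rows(deltas=[[-0.03,0.004,0,0,0,-0.01,1],[-0.09,0.012,0,0,0,-0.02,1],[-0.15,0.02,0,0,0,-0.04,1],[-0.21,0.03,0,0,0,-0.055,1],[-0.27,0.038,0,0,0,-0.07,1],[-0.33,0.047,0,0,0,-0.085,1],[-0.39,0.055,0,0,0,-0.1,1],[-0.45,0.065,0,0,0,-0.115,1],[-0.51,0.074,0,0,0,-0.13,1],[-0.57,0.084,0,0,0,-0.147,1]])

```text
clock: 14.5
position: [0.4728, -0.0051, 0.2246]
tool_rot: [3.141, 0.0, 1.712]
force: [0.3, -0.6, -3.5]
grip_width: 0.0115
finger_force: 39.3
```

```bash
python3 o.py; python3 -c "
from h import *
move([.4674,-.3105,.22],98);move([.4674,-.3105,.18],98,18,8)
"
```

```text
14.5 [ 0.4728 -0.0051  0.2246] [179.9912   0.0085  98.0973] q7 -0.18086349545932912 F [ 0.3129 -0.6483 -3.5317] M [-0.0602 -0.0326  0.0567] 0.011489695681860064 39.25373375415802
shift [-0.6032 -0.0967  0.0092] turn [0.0001 0.0001 0.0008] rows 6.1097441634709995 0.011418164837565541
shift [-0.6032 -0.0967  0.0892] turn [-0.1499 -0.0001  0.0008] rows 6.173726623445448 2.0944615526011097
```

Emit:
play_rows(deltas=[[-0.04,-0.006,0,0,0,0,1],[-0.11,-0.017,0,0,0,0,1],[-0.19,-0.03,0,0,0,0,1],[-0.27,-0.043,0,0,0,0,1],[-0.35,-0.056,0,-0.03,0,0,1],[-0.43,-0.069,0,-0.06,0,0,1],[-0.5,-0.08,0,-0.09,0,0,1],[-0.56,-0.09,0,-0.12,0,0,1],[-0.603,-0.097,0,-0.15,0,0,1],[-0.603,-0.097,0,-0.15,0,0,1]])

```text
clock: 15.5
position: [0.4647, -0.3131, 0.2237]
tool_rot: [2.827, -0.0, 1.704]
force: [0.1, 0.4, -3.8]
grip_width: 0.0113
finger_force: 39.6
```

```bash
python3 o.py; python3 - <<'E'
from h import *
for z in (.11,.0957):move([.4674,-.3105,z],98,18,8)
i=grab_frame('scene')[130:290,130:290,::-1];j=grab_frame('side')[80:240,240:400,::-1]
cv2.imwrite('pics/c5.png',cv2.resize(np.hstack([i,j]),(800,400),interpolation=cv2.INTER_CUBIC))
E
```

```text
15.5 [ 0.4647 -0.3131  0.2237] [161.9654  -0.0033  97.6522] q7 0.700998733703864 F [ 0.1068  0.4086 -3.7623] M [-0.0074  0.6035  0.0303] 0.01130912296994003 39.63160157203674
shift [ 0.0043 -0.0646  0.2182] turn [ 0.0003  0.0009 -0.0028] rows 2.2757038697380274 0.04069280869853241
shift [ 0.0043 -0.0734  0.2454] turn [ 0.0003  0.0009 -0.0028] rows 2.5615659246163935 0.04069280869853241
```

View pics/c5.png

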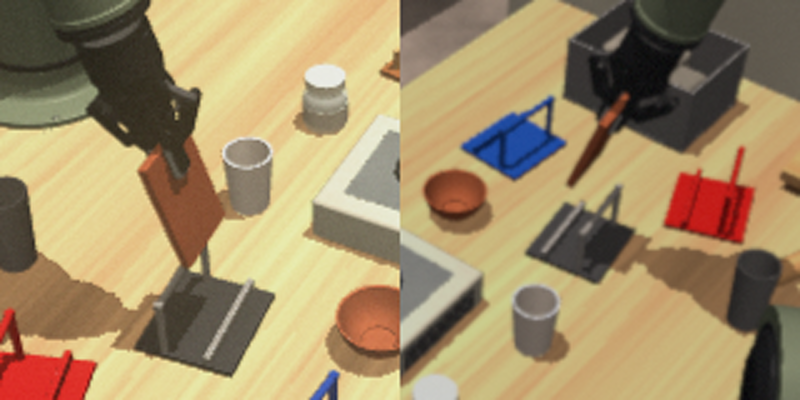

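The slab is held over the grey rest, tilted, with its lower edge parallel to the bar. I descend to about 5 mm above the floor.

Emit:
play_rows(deltas=[[0.004,-0.01,0.01,0,0,-0.003,1],[0.004,-0.017,0.045,0,0,-0.003,1],[0.004,-0.026,0.08,0,0,-0.003,1],[0.004,-0.036,0.115,0,0,-0.003,1],[0.004,-0.045,0.15,0,0,-0.003,1],[0.004,-0.054,0.18,0,0,-0.003,1],[0.004,-0.061,0.205,0,0,-0.003,1],[0.004,-0.067,0.224,0,0,-0.003,1],[0.004,-0.07,0.235,0,0,-0.003,1],[0.004,-0.07,0.235,0,0,-0.003,1]])

```text
clock: 16.6
position: [0.4698, -0.3064, 0.1013]
tool_rot: [2.828, 0.001, 1.717]
force: [-0.7, 0.2, -3.7]
grip_width: 0.0115
finger_force: 39.6
```

```bash
python3 o.py; python3 -c "
from h import *
for z in (.0977,.0957):move([.4674,-.3105,z],98,18,8)"
```

```text
16.6 [ 0.4698 -0.3064  0.1013] [162.0267   0.0798  98.3923] q7 0.6511764025196073 F [-0.6554  0.1946 -3.6986] M [-0.0973  0.4864  0.0175] 0.011519461684980168 39.64524686336517
shift [-0.0075 -0.0079  0.0049] turn [-0.0002 -0.0004  0.0033] rows 0.11973229634108293 0.0467014369539599
shift [-0.0075 -0.0092  0.0087] turn [-0.0002 -0.0004  0.0033] rows 0.14709923629397986 0.0467014369539599
```

Emit:
play_rows(deltas=[[-0.007,-0.007,0.002,0,0,0,1],[-0.007,-0.008,0.005,0,0,0,1],[-0.007,-0.008,0.005,0,0,0,1]])

```text
clock: 16.9
position: [0.4672, -0.3111, 0.0983]
tool_rot: [2.827, 0.002, 1.716]
force: [0.8, -0.2, -2.7]
grip_width: 0.0113
finger_force: 39.7
```

Emit:
play_rows(deltas=[[0,-0.0006,0.002,0,0,0,1],[0,-0.0006,0.002,0,0,0,1]])

```text
clock: 17.1
position: [0.4674, -0.3107, 0.0971]
tool_rot: [2.827, 0.002, 1.717]
force: [0.3, -0.1, -2.7]
grip_width: 0.0113
finger_force: 39.7
```

Emit:
play_rows(deltas=[[0,-0.0006,0.002,0,0,0,1],[0,-0.0006,0.002,0,0,0,1]])

```text
clock: 17.3
position: [0.4674, -0.3107, 0.096]
tool_rot: [2.827, 0.002, 1.717]
force: [0.2, 0.1, -2.7]
grip_width: 0.0115
finger_force: 39.8
```

Emit:
play_rows(deltas=[[0,-0.0006,0.002,0,0,0,1],[0,-0.0006,0.002,0,0,0,1]])

```text
clock: 17.5
position: [0.4676, -0.3109, 0.0956]
tool_rot: [2.827, 0.003, 1.717]
force: [-6.0, 1.6, 14.0]
grip_width: 0.0118
finger_force: 42.3
```

Emit:
play_rows(deltas=[[0,-0.0006,0.002,0,0,0,1],[0,-0.0006,0.002,0,0,0,1]])

```text
clock: 17.7
position: [0.4677, -0.3112, 0.0954]
tool_rot: [2.827, 0.004, 1.716]
force: [-13.9, 3.4, 33.7]
grip_width: 0.0115
finger_force: 45.2
```

```bash
python3 o.py
```

```text
17.7 [ 0.4677 -0.3112  0.0954] [161.9512   0.2107  98.3403] q7 0.6582175108434122 F [-13.9213   3.3862  33.7043] M [1.0388 1.3178 0.3512] 0.011504160038471345 45.16786873340607
```

Emit:
play_rows(deltas=[[0,0.0013,-0.0044,0,0,0,1],[0,0.0013,-0.0044,0,0,0,1],[0,0.0013,-0.0044,0,0,0,1]])

```text
clock: 18.0
position: [0.4674, -0.3106, 0.0961]
tool_rot: [2.827, 0.002, 1.717]
force: [0.0, 0.3, -3.5]
grip_width: 0.0116
finger_force: 39.6
```

Emit:
play_rows(deltas=[[0,-0.002,-0.0006,0,0,0,1],[0,-0.004,-0.0012,0,0,0,1],[0,-0.004,-0.0012,0,0,0,1]])

```text
clock: 18.3
position: [0.4651, -0.311, 0.096]
tool_rot: [2.828, 0.002, 1.717]
force: [0.0, -0.1, -3.3]
grip_width: 0.0115
finger_force: 39.6
```

Emit:
play_rows(deltas=[[0,-0.002,-0.0006,0,0,0,1],[0,-0.002,-0.0006,0,0,0,1]])

```text
clock: 18.5
position: [0.4641, -0.3112, 0.0961]
tool_rot: [2.828, 0.002, 1.717]
force: [-0.3, -0.4, -2.5]
grip_width: 0.0112
finger_force: 39.6
```

Emit:
play_rows(deltas=[[0,-0.002,-0.0006,0,0,0,1],[0,-0.002,-0.0006,0,0,0,1]])

```text
clock: 18.7
position: [0.4632, -0.3113, 0.0962]
tool_rot: [2.827, 0.002, 1.717]
force: [0.7, 0.8, -3.7]
grip_width: 0.0114
finger_force: 39.7
```

Emit:
play_rows(deltas=[[0,-0.002,-0.0006,0,0,0,1],[0,-0.002,-0.0006,0,0,0,1]])

```text
clock: 18.9
position: [0.4629, -0.3114, 0.0964]
tool_rot: [2.826, 0.003, 1.717]
force: [4.5, 0.2, -3.0]
grip_width: 0.0114
finger_force: 39.7
```

Emit:
play_rows(deltas=[[0,-0.001,-0.0003,0,0,0,1],[0,-0.001,-0.0003,0,0,0,1]])

```text
clock: 19.1
position: [0.4628, -0.3114, 0.0965]
tool_rot: [2.826, 0.003, 1.717]
force: [7.3, 0.9, -4.0]
grip_width: 0.0118
finger_force: 39.6
```

Emit:
play_rows(deltas=[[0,-0.001,-0.0003,0,0,0,1],[0,-0.001,-0.0003,0,0,0,1]])

```text
clock: 19.3
position: [0.4626, -0.3114, 0.0967]
tool_rot: [2.825, 0.003, 1.718]
force: [8.2, 2.2, -3.6]
grip_width: 0.0118
finger_force: 39.6
```

Emit:
play_rows(deltas=[[0,-0.001,-0.0003,0,0,0,1],[0,-0.001,-0.0003,0,0,0,1]])

```text
clock: 19.5
position: [0.4625, -0.3114, 0.0968]
tool_rot: [2.825, 0.003, 1.718]
force: [11.0, 2.2, -5.2]
grip_width: 0.012
finger_force: 39.5
```

Emit:
play_rows(deltas=[[0,0.0009,0.0025,0,0,0,1],[0,0.0009,0.0025,0,0,0,1]])

```text
clock: 19.7
position: [0.4629, -0.3116, 0.0957]
tool_rot: [2.825, 0.003, 1.717]
force: [8.4, 1.4, -2.3]
grip_width: 0.0116
finger_force: 40.0
```

```bash
python3 o.py
```

```text
19.7 [ 0.4629 -0.3116  0.0957] [161.862    0.1862  98.4023] q7 0.6667150295880799 F [ 8.3542  1.4232 -2.3096] M [ 0.2082 -1.2541  0.129 ] 0.01161077350013513 39.967074394226074
```

Emit:
play_rows(deltas=[[0,0.0005,0.0008,0,0,0,1],[0,0.0005,0.0008,0,0,0,1],[0,0.0005,0.0008,0,0,0,0.85],[0,0.0005,0.0008,0,0,0,0.83],[0,0.0005,0.0008,0,0,0,0.8],[0,0.0005,0.0008,0,0,0,0.75],[0,0.0005,0.0008,0,0,0,0.68],[0,0.0005,0.0008,0,0,0,0.6],[0,0.0005,0.0008,0,0,0,0.6],[0,0.0005,0.0008,0,0,0,0.6]], newtons=20)

```text
clock: 20.7
position: [0.4618, -0.3115, 0.0947]
tool_rot: [2.828, 0.002, 1.717]
force: [0.8, -0.1, 0.8]
grip_width: 0.0339
finger_force: 0.0
```

```bash
python3 o.py; python3 - <<'E'
from h import *
i=grab_frame('scene')[170:270,150:250,::-1];j=grab_frame('side')[110:210,260:360,::-1]
cv2.imwrite('pics/c6.png',cv2.resize(np.hstack([i,j]),(800,400),interpolation=cv2.INTER_CUBIC))
E
```

```text
20.7 [ 0.4618 -0.3115  0.0947] [162.0057   0.1059  98.358 ] q7 0.6660550041053156 F [ 0.7739 -0.0669  0.8457] M [-0.029   0.3519  0.0337] 0.03388472535988541 0.0
```

View pics/c6.png

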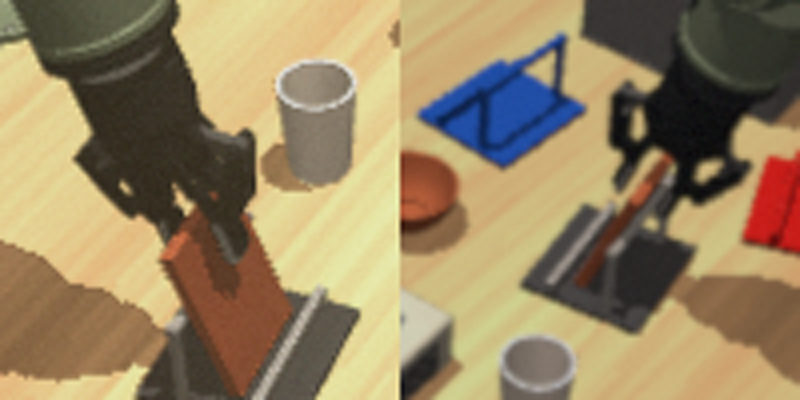

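The slab leans on the bar with its foot inside the lip, parallel to the bar, and the fingers are clear. I retreat along the tool axis and check.

Emit:
play_rows(deltas=[[0,0,-0.02,0,0,0,0.6],[0,0,-0.06,0,0,0,0.6],[0,0,-0.1,0,0,0,0.6],[0,0,-0.15,0,0,0,0.6],[0,0,-0.2,0,0,0,0.6],[0,0,-0.26,0,0,0,0.6],[0,0,-0.32,0,0,0,0.6],[0,0,-0.32,0,0,0,0.6],[0,0,-0.32,0,0,0,0.6]])

```text
clock: 21.7
position: [0.4126, -0.3187, 0.2477]
tool_rot: [2.827, 0.004, 1.716]
force: [0.9, -0.6, 0.1]
grip_width: 0.034
finger_force: 0.0
```

```bash
python3 o.py; python3 - <<'E'
from h import *
i=grab_frame('scene')[130:290,130:290,::-1];j=grab_frame('side')[80:240,220:380,::-1]
cv2.imwrite('pics/c7.png',cv2.resize(np.hstack([i,j]),(800,400),interpolation=cv2.INTER_CUBIC))
E
```

```text
21.7 [ 0.4126 -0.3187  0.2477] [161.9822   0.2024  98.3204] q7 0.8190324098569975 F [ 0.9005 -0.5585  0.0908] M [-0.008   0.308  -0.0518] 0.03400358291875592 0.0
```

View pics/c7.png

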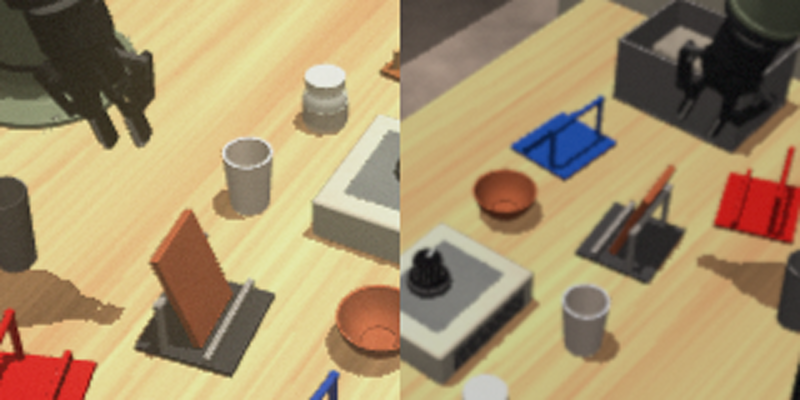

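The slab rests leaning on the bar with its foot between bar and lip, and the arm is clear. Handing in.

```bash
python3 -c "
from workcell import *
print(job_done())"
```

```text
the job is handed in; nothing more can be done
None
```

I handed the job in with the slab leaning about 18° on the steel rest's bar, the dial about four clicks (120°) clockwise of its end stop, and the gripper clear. The dial's starting angle did not fit the 30° click spacing, so its setting could be up to about 10° off, within the 12° allowed.

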